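# Park the spring pin and slide the watch stage home

### The job

The watch stage of the casing fixture is locked by a spring pin at one end of the rails. Pull the pin up by its T-handle, turn it about a quarter turn so that it drops into its rest notch and stays up by itself when let go, then slide the stage by its knob all the way to the end stop at the other end of the rails. Leave the loose spare pin, standing in its own small block beside the fixture, where it is.

Things in the scene. Friction and masses are not known exactly. Their poses are not given: they have to be found in the camera images.
- fixture: Fixed fixture, dark base 130 x 360 x 18 mm; origin: centre of its underside. y runs along the rails from the pin (y = -110) to the end stop (bar, 47 mm high, inner face y = 161), x across. The pin rises from a 36 mm square block, top 70 mm above the bench, plus four 3 mm nubs; at the start the pin's cross bar sits in the block's slot along x.
- t_handle (a point): Centre of the pin's T-handle: upright bar 50 mm long (own x), 12 thick (y), 24 high; at the start 100 mm above the bench, own x along the fixture's x. Moves straight up only (stroke 30 mm, spring 5 to 8 N) and turns 109 deg either way. Lift 25 mm (20 clears the nubs), turn 60 to 100 deg either way, let down: it rests between the nubs 16 mm up. Short of that it springs back in.
- stage_knob (a point): Centre of the steel knob on the stage: round, 20 mm across, 26 high, 66 mm above the bench on a 14 mm neck; stage top 38 mm. Slides only along the fixture's y (friction 3 N, no spring): x = 0, y = 40 mm locked, 150 at the end stop (travel 110). The watch holder (60 mm across, up to 56 high) is centred 80 mm from it on the -y side; both x sides are free for fingers.
- spare_pin (a point): Loose spare pin with the same T-handle, to be left alone: stands on the bench beside the fixture in an aluminium foot 60 mm square and 20 high, 78 mm high in all. This point: centre of the foot, 10 mm above the bench. A loose jar and a small bowl also stand near the fixture.

How it is judged:
On the way, in this order (a step that is already met when the one before it is completed fails the run):
1. the pin is parked: turned into its rest notch, more than 10 mm up, and let go, staying up by itself (z of t_handle in the frame of fixture above 0.11 m and angle between the x axis of t_handle and the x axis of fixture, either way round above 0.7 rad and contact force between the fingers and fixture below 0.3 N), for 0.3 s.
2. the stage is slid to within 12 mm of the end stop (y of stage_knob in the frame of fixture above 0.138 m), for 0.2 s.
At the end, for the whole second after the job is handed in: The pin still stays up in its rest notch by itself (handle at least 10 mm above its locked height and turned at least 40 degrees from the fixture's x) and the stage stands at the end stop (within 12 mm) (z of t_handle in the frame of fixture above 0.11 m and angle between the x axis of t_handle and the x axis of fixture, either way round above 0.7 rad and y of stage_knob in the frame of fixture above 0.138 m); the robot touches nothing.
It fails at once if the spare pin is moved by more than 30 mm (distance of spare_pin from where it was at the start of the episode above 0.03 m).
It also fails if it takes over 45 s, if anything falls off the work surface, if the arm or the gripper's body presses on something with over 40 N, if the wrist force passes 120 N, or if a joint passes its speed limit or range.

### The arm

A 7-joint arm with a two-finger parallel gripper is mounted at the origin on the work surface. World frame = base frame: x ahead of the robot, y to its left, z up, the work surface at z = 0. Lengths are in m, angles in rad, forces in N, time in s.
With the tool pointing down it reaches from about 0.4 to 0.85 m from the base axis. Payload 10.4 kg.
Tool frame: the origin (TCP) lies on the mounting face of the last link; the fingertips stand r.tips_ahead ahead of it and the grasp point (between the pads) lies 164 mm ahead of it (r.tips_ahead is the distance from the TCP to the fingertips, in m); z points along the fingers, y is the line along which they close (so a half turn about z gives the same grasp; the last joint's range is limited). The gripper opens to 87 mm and grips with 3 to 60 N. Pads are 19 mm wide; open, the fingers measure 117 mm over their backs; the gripper's body (75 mm by 190 mm) begins 51 mm behind the grasp point.
Start: joints at [1.122, 0.332, -0.065, 1.46, 0.022, 1.35, -0.088], TCP at [0.258, -0.569, 0.405] pointing down, gripper open.
Joint ranges: [-2.6, 2.6], [-0.5, 2.12], [-1.47, 1.34], [0.16, 2.42], [-1.27, 4.41], [0.06, 2.06], [-2.6, 2.6]. Speed limits (rad/s): [2.22, 2.22, 2.79, 2.79, 3.14, 3.14, 3.14].

### API

Orientations are given as a unit quaternion [x, y, z, w].
In Python, from bench import telemetry, imaging, job, r gives the robot as it stands.
- The arm moves only by the tool move_arm, never from a script. Its argument "steps" is a list of rows, each an object of numbers: "dx", "dy", "dz": the shift along the tool's x, y, z in cm; "spin": the turn about the tool's z in rad. In form: [{"dx": .., "dy": .., "dz": .., "spin": ..}, ...]. A call has 1 to 12 rows; each row shifts and turns the commanded pose from where the row before left it, along the tool's axes as they then stand; what a row does not reach is not made up. A row lasts 1/10 s, in which the tool goes at most 50 mm and 8.59 degrees, less where a joint would pass 70% of its speed; a pose out of reach is approached as far as the arm can. A call with a gripper value outside its range is refused whole. "claw" is the finger opening in cm, from 0 to 8.7, set as the call begins (left out, the last holds). The fingers move at their own pace and stop on an object; "squeeze" is the grip in N (left out, the last holds). Time passes only in rows, so rows that do not move let the fingers close. It gives the time, the measured TCP pose, the force, the opening and the grip force at its end, in the units of the state.
- telemetry.read_state(): the state, without advancing time (a new reading comes with each control period).
- imaging.camera(name): name is "scene" or "top"; returns a dict with "img" (384x512x3 uint8, red, green, blue), "camera_matrix" (3x3 intrinsics, pixels), "D" ([k1, k2, p1, p2, k3] as OpenCV has them; the pictures are not rectified), "R" (3x3) and "t" (3): a world point X has camera coordinates R X + t. Camera axes: x right, y down, z forward; pixel columns grow to the right and rows downward; lengths in m; the calibration is good to about 2 mm. A picture is of the moment at which its call begins. There is no depth.
- job.close_job(): hands the job in; it is judged then, once.
The state is a dict: "time": time; "joint_positions": joint angles; "joint_vel": joint speeds; "joint_torque": joint torques, N m; "ee_pos": TCP position; "eef_rot": TCP orientation; "ft_force": force on the tool from outside, world axes, zero at the start; "torque": the same for the moment, N m; "width": finger opening in m; "grip_force": force on a finger pad.
Only numpy, scipy, OpenCV 4.12 (cv2) and the standard library are available. Lean on these libraries where they do the work, as an engineer would, in place of code of your own. Each camera call takes 0.05 s, during which the arm holds its last target. There are 200 camera calls.

## Working session

There is one attempt and no reset: what is moved stays moved. The work goes in short steps, Python scripts to look and compute and a tool call to move; the robot and the scene stay as the last step left them, time stands still between calls to the robot, and variables do not carry over. Pictures are saved under pics/ and viewed, at most 10 in all, crops included, and the job is handed in when it is done.

Besides the shell and the picture viewer there is one more tool, called after ">>>" as a command line: name --argument value ..., lists and objects as JSON in quotes. move_arm: Moves the arm, as the interface text tells. Its arguments: {"type":"object","properties":{"steps":{"type":"array","items":{"type":"object","properties":{"dx":{"type":"number"},"dy":{"type":"number"},"dz":{"type":"number"},"spin":{"type":"number"}}}},"claw":{"type":"number"},"squeeze":{"type":"number"}},"required":["steps"]}

```bash
mkdir -p pics; python3 - <<'E'
from bench import telemetry, imaging, job, r
import cv2,pickle
d={}
for n in("scene","top"):
    c=imaging.camera(n);d[n]=c
    cv2.imwrite(f"pics/{n}0.png",cv2.resize(c["img"][:,:,::-1],(800,600),interpolation=cv2.INTER_CUBIC))
    print(n,c["camera_matrix"].tolist(),c["D"],c["R"].tolist(),c["t"])
pickle.dump(d,open("cams.pkl","wb"))
s=telemetry.read_state();print({k:s[k] for k in("time","ee_pos","eef_rot","width")},r.tips_ahead)
E
```

```text
scene [[477.38964633793285, 0.0, 253.84826118553866], [0.0, 477.38964633793285, 191.9423647445842], [0.0, 0.0, 1.0]] [-0.07192851  0.          0.          0.          0.        ] [[-0.5264785714866544, 0.8499754210371656, -0.019028856982612717], [0.6075327562761448, 0.3604627657397641, -0.7077927271219667], [-0.5947472268257181, -0.38419835781524775, -0.7061638322904856]] [ 0.30542347 -0.27027719  1.30118453]
top [[456.5128343821834, 0.0, 257.03292775558936], [0.0, 456.5128343821834, 182.08474016092924], [0.0, 0.0, 1.0]] [-0.16944245  0.          0.          0.          0.        ] [[-0.014582935781602635, -0.9998936175497386, -0.00030260087027965426], [-0.9943970300247087, 0.014534458295685788, -0.1047057601094117], [0.10469901939382405, -0.0012260119689504608, -0.9945031987040683]] [0.01486251 0.54323548 0.81019103]
{'time': 0.1, 'ee_pos': array([ 0.25812614, -0.56907661,  0.40401036]), 'eef_rot': array([ 9.77415438e-01,  2.11325876e-01, -1.75078442e-04, -6.37235732e-04]), 'width': 0.08730191668699379} 0.1822
```

View pics/scene0.png

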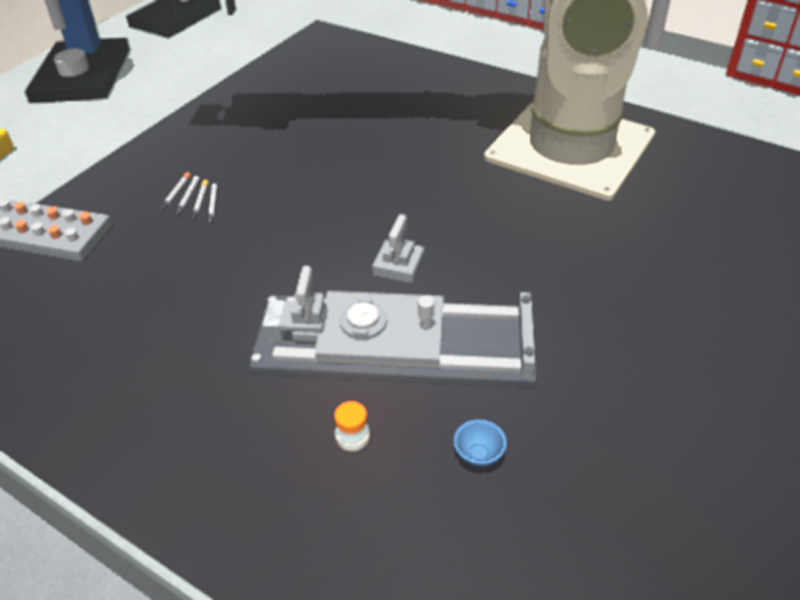

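View pics/top0.png

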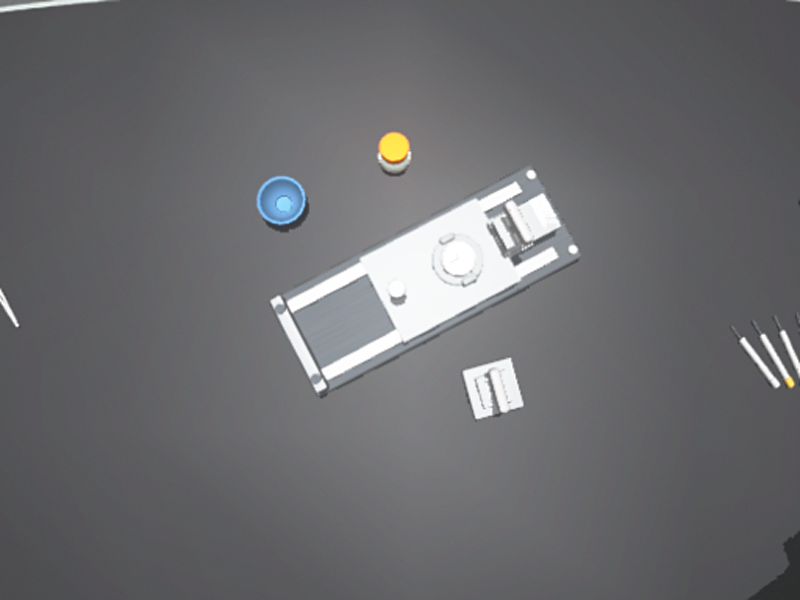

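The top view shows the handle near (519,222), the knob top at (397,289), base corners at (530,167), (580,253), (322,397) and (271,300), and the spare pin at (493,388). The scene view shows the knob top at (426,300) and the handle at (304,282). I'll fit the fixture's planar pose to these.

```bash
cat >h.py <<'E'
import numpy as np,cv2,pickle
from scipy.spatial.transform import Rotation as Ro
C=pickle.load(open("cams.pkl","rb"))
def proj(n,P):
    c=C[n];return cv2.projectPoints(np.float64(P).reshape(-1,1,3),cv2.Rodrigues(c["R"])[0],c["t"],c["camera_matrix"],c["D"])[0].reshape(-1,2)
def ray(n,uv,z): # px -> world at height z
    c=C[n];p=cv2.undistortPoints(np.float64([[uv]]),c["camera_matrix"],c["D"])[0,0]
    o=-c["R"].T@c["t"];d=c["R"].T@np.array([*p,1]);return o+d*(z-o[2])/d[2]
def F(q,P):
    P=np.atleast_2d(P);c,s=np.cos(q[2]),np.sin(q[2])
    return np.c_[q[0]+c*P[:,0]-s*P[:,1],q[1]+s*P[:,0]+c*P[:,1],P[:,2]]
E
python3 - <<'E'
from h import *
from scipy.optimize import least_squares
S=.64
obs={"top":[((.065,-.18,.018),(530,167)),((-.065,-.18,.018),(580,253)),((-.065,.18,.018),(322,397)),((.065,.18,.018),(271,300)),((0,.04,.079),(397,289))],
"scene":[((0,.04,.079),(426,300)),((.065,-.18,0),(252,370)),((.065,.18,0),(535,381))]}
def res(q):
    return np.concatenate([(proj(n,F(q,[p for p,_ in o]))-S*np.array([u for _,u in o])).ravel() for n,o in obs.items()])
f=least_squares(res,[.5,0,.5],loss="soft_l1");q=f.x
print(q,np.round(res(q).reshape(-1,2),1).tolist())
np.save("q.npy",q)
for n,p in dict(h=(0,-.11,.1),k=(0,.04,.066)).items(): print(n,F(q,p))
print("spare",ray("top",(493*S,388*S),.01), ray("top",(500*S,390*S),.078))
out=[]
for n in C:
    im=cv2.resize(C[n]["img"][:,:,::-1],None,fx=4,fy=4,interpolation=cv2.INTER_CUBIC)
    for p in [(.065,-.18,.018),(-.065,-.18,.018),(-.065,.18,.018),(.065,.18,.018),(0,.04,.079),(-.025,-.11,.112),(.025,-.11,.112),(0,.161,.047)]:
        u=proj(n,F(q,p))[0]*4+1.5;cv2.circle(im,tuple(int(v) for v in u),4,(0,0,255),1)
    c=proj(n,F(q,(0,0,.04)))[0]*4;x,y=int(c[0]),int(c[1]);out.append(cv2.resize(im[max(0,y-280):y+280,max(0,x-420):x+380],(800,560))[:,:])
cv2.imwrite("pics/fit.png",cv2.resize(np.vstack(out),(800,600) if 0 else (428,600)))
cv2.imwrite("pics/fit_top.png",out[1])
E
```

```text
[ 0.55008459 -0.02326413  0.48168546] [[0.1, -2.1], [1.9, 2.0], [-1.8, 1.9], [-1.7, 2.1], [-0.0, 0.9], [-1.0, 0.5], [-1.8, 2.5], [-0.7, 3.7]]
h [[ 0.60104467 -0.12074782  0.1       ]]
k [[0.53155365 0.01218448 0.066     ]]
spare [ 0.41978998 -0.10014488  0.01      ] [ 0.42029288 -0.09919602  0.078     ]
```

View pics/fit_top.png

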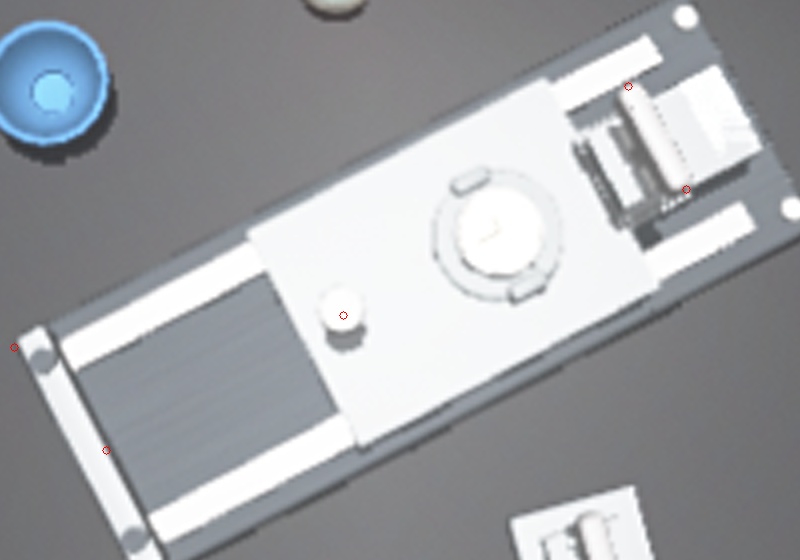

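The overlay shows the fit is off by about 3 mm: the knob is at (343,308) but the fit puts it at (343,315). I'll zoom in on the two grasp targets in both views.

```bash
python3 - <<'E'
from h import *
q=np.load("q.npy");t=[]
for n in("top","scene"):
    row=[]
    for p in((0,-.11,.1),(0,.04,.066)):
        c=proj(n,F(q,p))[0].round().astype(int);x0,y0=c[0]-25,c[1]-18
        im=cv2.resize(C[n]["img"][y0:y0+37,x0:x0+50,::-1],(400,296),interpolation=cv2.INTER_CUBIC)
        im=(255*(im/255.)**1.8).astype(np.uint8)
        row.append(im);print(n,p,x0,y0)
    t.append(np.hstack(row))
cv2.imwrite("pics/zoom.png",np.vstack(t))
E
```

```text
top (0, -0.11, 0.1) 306 125
top (0, 0.04, 0.066) 229 169
scene (0, -0.11, 0.1) 169 164
scene (0, 0.04, 0.066) 247 179
```

View pics/zoom.png

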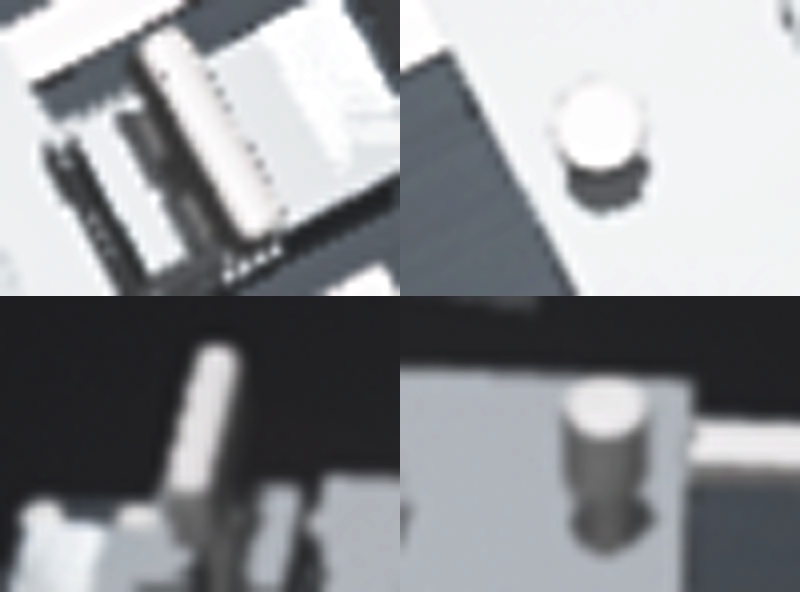

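The zoom gives these top-face centres: handle in top (210,135), in scene (203,122 in its tile); knob in top (200,125), in scene (205,112).

```bash
python3 - <<'E'
from h import *
z=lambda u,o:(o[0]+(u[0]+.5)/8-.5,o[1]+(u[1]+.5)/8-.5)
ht=ray("top",z((210,135),(306,125)),.112);hs=ray("scene",z((203,122),(169,164)),.112)
kt=ray("top",z((200,125),(229,169)),.079);ks=ray("scene",z((205,112),(247,179)),.079)
print(ht,hs,kt,ks)
h=(ht+hs)/2;k=(kt+ks)/2
d=k-h;print("dist",np.hypot(d[0],d[1]),"yaw",np.arctan2(-d[0],d[1]))
a=ray("top",z((160,32),(306,125)),.112);b=ray("top",z((260,238),(306,125)),.112);e=a-b;print("handle yaw",np.arctan2(e[1],e[0]),np.hypot(e[0],e[1]))
print("end bar", ray("top",(0,0),.047)*0, np.load("q.npy"))
s=np.array([0.97741544,0.21132588,-0.000175,-0.000637]);print(Ro.from_quat(s).as_matrix().round(3))
E
```

```text
[ 0.60138786 -0.11950927  0.112     ] [ 0.60369506 -0.11712371  0.112     ] [0.53452033 0.01303236 0.079     ] [0.5310745 0.0131739 0.079    ]
dist 0.1487795241202319 yaw 0.4879028568986929
handle yaw 0.41675613941610923 0.04833684358098851
end bar [0. 0. 0.] [ 0.55008459 -0.02326413  0.48168546]
[[ 0.911  0.413 -0.001]
 [ 0.413 -0.911  0.001]
 [-0.    -0.001 -1.   ]]
```

>>> move_arm --steps '[{"dx": 4, "dy": -2.1}, {"dx": 4, "dy": -2.1}, {"dx": 4, "dy": -2.1}, {"dx": 4, "dy": -2.1}, {"dx": 4, "dy": -2.1}, {"dx": 4, "dy": -2.1}, {"dx": 4, "dy": -2.1}, {"dx": 4, "dy": -2.1}, {"dx": 4, "dy": -2.1}, {"dx": 4, "dy": -2.1}, {"dx": 4, "dy": -2.1}, {"spin": -0.059}]' --claw 5 --squeeze 40

```text
$.steps[0]: bad value
```

```bash
cat >>h.py <<'E'
def delta(x,y,z,yaw):
    from bench import telemetry
    s=telemetry.read_state();R=Ro.from_quat(s["eef_rot"]).as_matrix()
    d=np.array([x,y,z])-s["ee_pos"];cur=np.arctan2(R[1,0],R[0,0])
    print("t",s["time"],"tool d cm",(R.T@d*100).round(2),"spin",round(cur-yaw,3),"F",s["ft_force"].round(1),"w",s["width"],"j7",s["joint_positions"][6])
E
python3 -c "
from h import *
delta(.602,-.119,.266,.485)"
```

```text
t 0.1 tool d cm [ 49.91 -26.76  13.83] spin -0.059 F [ 0.6 -0.3 -0.7] w 0.08730191668699379 j7 -0.08847920500318164
```

>>> move_arm --steps '[{"dx": 4, "dy": -2.1, "dz": 0, "spin": 0}, {"dx": 4, "dy": -2.1, "dz": 0, "spin": 0}, {"dx": 4, "dy": -2.1, "dz": 0, "spin": 0}, {"dx": 4, "dy": -2.1, "dz": 0, "spin": 0}, {"dx": 4, "dy": -2.1, "dz": 0, "spin": 0}, {"dx": 4, "dy": -2.1, "dz": 0, "spin": 0}, {"dx": 4, "dy": -2.1, "dz": 0, "spin": 0}, {"dx": 4, "dy": -2.1, "dz": 0, "spin": 0}, {"dx": 4, "dy": -2.1, "dz": 0, "spin": 0}, {"dx": 4, "dy": -2.1, "dz": 0, "spin": 0}, {"dx": 4, "dy": -2.1, "dz": 0, "spin": 0}, {"dx": 0, "dy": 0, "dz": 0, "spin": -0.059}]' --claw 5 --squeeze 40

```text
time: 1.3
ee_pos: [0.5663, -0.1702, 0.4043]
eef_rot: [0.97, 0.245, 0.001, -0.002]
ft_force: [-0.6, -0.1, -0.2]
width: 0.0504
grip_force: 0.0
```

```bash
python3 -c "
from h import *
delta(.602,-.119,.266,.485)"
```

```text
t 1.3 tool d cm [ 5.54 -2.77 13.85] spin 0.009 F [-0.6 -0.1 -0.2] w 0.05040033516179439 j7 -0.940689289769501
```

>>> move_arm --steps '[{"dx": 2.8, "dy": -1.4, "dz": 0, "spin": 0}, {"dx": 2.7, "dy": -1.4, "dz": 0, "spin": 0}, {"dx": 0, "dy": 0, "dz": 3, "spin": 0}, {"dx": 0, "dy": 0, "dz": 3, "spin": 0}, {"dx": 0, "dy": 0, "dz": 3, "spin": 0}, {"dx": 0, "dy": 0, "dz": 0, "spin": 0}, {"dx": 0, "dy": 0, "dz": 0, "spin": 0}]'

```text
time: 2.0
ee_pos: [0.5991, -0.1267, 0.3151]
eef_rot: [0.971, 0.24, -0.0, -0.0]
ft_force: [-0.7, -0.4, 0.8]
width: 0.0507
grip_force: 0.0
```

```bash
cat >snap.py <<'E'
import sys;from h import *
from bench import imaging
q=[.5515,-.0217,.485]
n,o,p=sys.argv[1],sys.argv[2],eval(sys.argv[3])
im=imaging.camera(n)["img"];c=proj(n,F(q,p))[0].round().astype(int);x0,y0=max(0,c[0]-67),max(0,c[1]-50)
cv2.imwrite(f"pics/{o}.png",cv2.resize(im[y0:y0+100,x0:x0+133,::-1],(798,600),interpolation=cv2.INTER_CUBIC));print(x0,y0)
E
python3 -c "
from h import *
delta(.602,-.119,.266,.485)"; python3 snap.py scene s1 "(0,-.11,.14)"
```

```text
t 2.0 tool d cm [ 0.62 -0.55  4.91] spin -0.0 F [-0.7 -0.4  0.8] w 0.050686569751918625 j7 -1.0691425417597191
125 117
```

View pics/s1.png

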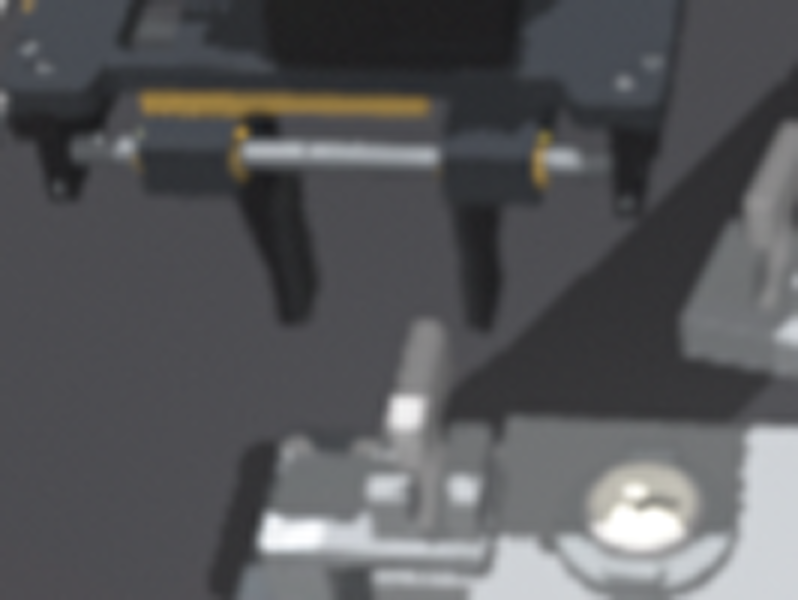

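The fingers, at (295,315) and (485,320), straddle the T-handle at (430,325). The remaining correction matches the computed offset, so I'll go down and grip.

>>> move_arm --steps '[{"dx": 0.6, "dy": -0.55, "dz": 0, "spin": 0}, {"dx": 0, "dy": 0, "dz": 1.6, "spin": 0}, {"dx": 0, "dy": 0, "dz": 1.6, "spin": 0}, {"dx": 0, "dy": 0, "dz": 1.6, "spin": 0}, {"dx": 0, "dy": 0, "dz": 0, "spin": 0}, {"dx": 0, "dy": 0, "dz": 0, "spin": 0}, {"dx": 0, "dy": 0, "dz": 0, "spin": 0}]'

```text
time: 2.75
ee_pos: [0.6021, -0.1191, 0.2673]
eef_rot: [0.971, 0.24, 0.0, 0.0]
ft_force: [-0.2, -0.5, 0.2]
width: 0.0504
grip_force: 0.0
```

```bash
python3 -c "
from h import *
delta(.602,-.119,.266,.485)"
```

```text
t 2.75 tool d cm [-0.   -0.01  0.13] spin -0.0 F [-0.2 -0.5  0.2] w 0.050435513749440705 j7 -1.0995212869628022
```

>>> move_arm --steps '[{"dx": 0, "dy": 0, "dz": 0, "spin": 0}, {"dx": 0, "dy": 0, "dz": 0, "spin": 0}, {"dx": 0, "dy": 0, "dz": 0, "spin": 0}, {"dx": 0, "dy": 0, "dz": 0, "spin": 0}, {"dx": 0, "dy": 0, "dz": 0, "spin": 0}, {"dx": 0, "dy": 0, "dz": 0, "spin": 0}]' --claw 0 --squeeze 40

```text
time: 3.35
ee_pos: [0.6017, -0.1187, 0.2668]
eef_rot: [0.971, 0.24, -0.0, -0.0]
ft_force: [-2.1, 3.1, 3.6]
width: 0.0118
grip_force: 40.0
```

>>> move_arm --steps '[{"dx": 0, "dy": 0, "dz": -0.7, "spin": 0}, {"dx": 0, "dy": 0, "dz": -0.7, "spin": 0}, {"dx": 0, "dy": 0, "dz": -0.7, "spin": 0}, {"dx": 0, "dy": 0, "dz": -0.5, "spin": 0}, {"dx": 0, "dy": 0, "dz": 0, "spin": 0}, {"dx": 0, "dy": 0, "dz": 0, "spin": 0}]'

```text
time: 3.95
ee_pos: [0.6016, -0.1188, 0.2925]
eef_rot: [0.971, 0.24, -0.0, -0.0]
ft_force: [-0.4, 3.3, -8.1]
width: 0.0117
grip_force: 40.0
```

>>> move_arm --steps '[{"dx": 0, "dy": 0, "dz": 0, "spin": 0.14}, {"dx": 0, "dy": 0, "dz": 0, "spin": 0.14}, {"dx": 0, "dy": 0, "dz": 0, "spin": 0.14}, {"dx": 0, "dy": 0, "dz": 0, "spin": 0.14}, {"dx": 0, "dy": 0, "dz": 0, "spin": 0.14}, {"dx": 0, "dy": 0, "dz": 0, "spin": 0.14}, {"dx": 0, "dy": 0, "dz": 0, "spin": 0.14}, {"dx": 0, "dy": 0, "dz": 0, "spin": 0.14}, {"dx": 0, "dy": 0, "dz": 0, "spin": 0.14}, {"dx": 0, "dy": 0, "dz": 0, "spin": 0.14}, {"dx": 0, "dy": 0, "dz": 0, "spin": 0}, {"dx": 0, "dy": 0, "dz": 0, "spin": 0}]'

```text
time: 5.15
ee_pos: [0.6017, -0.1187, 0.2923]
eef_rot: [0.898, -0.44, -0.0, 0.0]
ft_force: [-1.3, 3.3, -9.3]
width: 0.0116
grip_force: 40.0
```

```bash
python3 -c "
from h import *
delta(.602,-.119,.266,.485-1.5708)
from bench import telemetry;print(telemetry.read_state()['torque'])"
```

```text
t 5.15 tool d cm [ 0.05 -0.01  2.63] spin 0.175 F [-1.3  3.3 -9.3] w 0.011562145048204655 j7 -2.4144647587915222
[ 0.90115619  0.22045417 -0.03255853]
```

>>> move_arm --steps '[{"dx": 0, "dy": 0, "dz": 0.4, "spin": 0}, {"dx": 0, "dy": 0, "dz": 0.4, "spin": 0}, {"dx": 0, "dy": 0, "dz": 0.15, "spin": 0}, {"dx": 0, "dy": 0, "dz": 0, "spin": 0}, {"dx": 0, "dy": 0, "dz": 0, "spin": 0}]'

```text
time: 5.65
ee_pos: [0.6017, -0.1188, 0.283]
eef_rot: [0.897, -0.441, -0.0, -0.0]
ft_force: [-2.7, 4.4, -7.5]
width: 0.0119
grip_force: 40.0
```

>>> move_arm --steps '[{"dx": 0, "dy": 0, "dz": 0.05, "spin": 0}, {"dx": 0, "dy": 0, "dz": 0, "spin": 0}, {"dx": 0, "dy": 0, "dz": 0, "spin": 0}, {"dx": 0, "dy": 0, "dz": 0, "spin": 0}, {"dx": 0, "dy": 0, "dz": 0, "spin": 0}, {"dx": 0, "dy": 0, "dz": -2, "spin": 0}, {"dx": 0, "dy": 0, "dz": -3, "spin": 0}, {"dx": 0, "dy": 0, "dz": -3, "spin": 0}, {"dx": 0, "dy": 0, "dz": 0, "spin": 0}, {"dx": 0, "dy": 0, "dz": 0, "spin": 0}, {"dx": 0, "dy": 0, "dz": 0, "spin": 0}]' --claw 4.5

```text
time: 6.75
ee_pos: [0.6015, -0.119, 0.3616]
eef_rot: [0.897, -0.442, -0.001, 0.0]
ft_force: [-0.4, 0.1, 0.6]
width: 0.0452
grip_force: 0.0
```

```bash
python3 -c "
from h import *
delta(.532,.0135,.066+.164,.485-1.5708)"; python3 snap.py scene s2 "(0,-.07,.12)"
```

```text
t 6.75 tool d cm [-14.73  -2.58  13.18] spin 0.171 F [-0.4  0.1  0.6] w 0.04518265654081798 j7 -2.4090864513744967
147 126
```

View pics/s2.png

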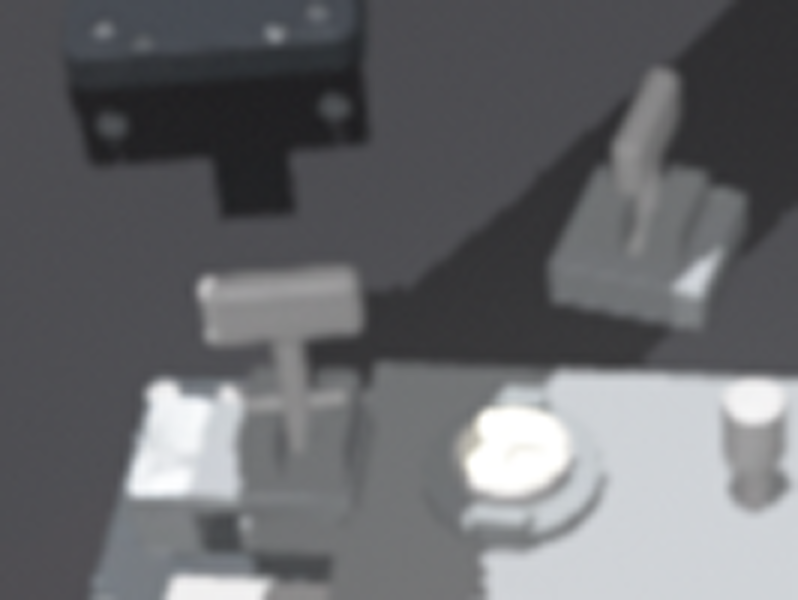

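The pin is parked: its handle is turned and raised at (280,300), and nothing is holding it. J7 is near its limit, so I'll spin half a turn the other way before taking the knob.

>>> move_arm --steps '[{"dx": 0, "dy": 0, "dz": -1, "spin": -0.148}, {"dx": 0, "dy": 0, "dz": 0, "spin": -0.148}, {"dx": 0, "dy": 0, "dz": 0, "spin": -0.148}, {"dx": 0, "dy": 0, "dz": 0, "spin": -0.148}, {"dx": 0, "dy": 0, "dz": 0, "spin": -0.148}, {"dx": 0, "dy": 0, "dz": 0, "spin": -0.148}, {"dx": 0, "dy": 0, "dz": 0, "spin": -0.148}, {"dx": 0, "dy": 0, "dz": 0, "spin": -0.148}, {"dx": 0, "dy": 0, "dz": 0, "spin": -0.148}, {"dx": 0, "dy": 0, "dz": 0, "spin": -0.148}]'

```text
time: 7.8
ee_pos: [0.6017, -0.119, 0.3715]
eef_rot: [0.96, 0.282, -0.001, -0.0]
ft_force: [-1.1, -0.2, 0.0]
width: 0.0452
grip_force: 0.0
```

>>> move_arm --steps '[{"dx": 0, "dy": 0, "dz": 0, "spin": -0.148}, {"dx": 0, "dy": 0, "dz": 0, "spin": -0.148}, {"dx": 0, "dy": 0, "dz": 0, "spin": -0.148}, {"dx": 0, "dy": 0, "dz": 0, "spin": -0.148}, {"dx": 0, "dy": 0, "dz": 0, "spin": -0.148}, {"dx": 0, "dy": 0, "dz": 0, "spin": -0.148}, {"dx": 0, "dy": 0, "dz": 0, "spin": -0.148}, {"dx": 0, "dy": 0, "dz": 0, "spin": -0.148}, {"dx": 0, "dy": 0, "dz": 0, "spin": -0.148}, {"dx": 0, "dy": 0, "dz": 0, "spin": -0.148}, {"dx": 0, "dy": 0, "dz": 0, "spin": 0}]' --claw 5

```text
time: 8.9
ee_pos: [0.6016, -0.1192, 0.3717]
eef_rot: [0.52, 0.854, -0.0, -0.001]
ft_force: [0.8, 0.1, 0.1]
width: 0.05
grip_force: 0.0
```

```bash
python3 -c "
from h import *
delta(.532,.0135,.066+.164,.485+1.5708)"
```

```text
t 8.9 tool d cm [14.97 -0.09 14.18] spin -0.009 F [0.8 0.1 0.1] w 0.05003470784101589 j7 0.4413742839087545
```

>>> move_arm --steps '[{"dx": 3, "dy": 0, "dz": 0, "spin": -0.009}, {"dx": 3, "dy": 0, "dz": 0, "spin": 0}, {"dx": 3, "dy": 0, "dz": 0, "spin": 0}, {"dx": 3, "dy": 0, "dz": 0, "spin": 0}, {"dx": 3, "dy": 0, "dz": 0, "spin": 0}, {"dx": 0, "dy": 0, "dz": 3, "spin": 0}, {"dx": 0, "dy": 0, "dz": 3, "spin": 0}, {"dx": 0, "dy": 0, "dz": 3, "spin": 0}, {"dx": 0, "dy": 0, "dz": 0, "spin": 0}, {"dx": 0, "dy": 0, "dz": 0, "spin": 0}]'

```text
time: 9.9
ee_pos: [0.5324, 0.0141, 0.283]
eef_rot: [0.518, 0.855, -0.0, -0.0]
ft_force: [0.4, -0.2, 1.2]
width: 0.0497
grip_force: 0.0
```

```bash
python3 -c "
from h import *
delta(.532,.0135,.067+.164,.485+1.5708)"
```

```text
t 9.9 tool d cm [-0.03 -0.06  5.2 ] spin -0.004 F [ 0.4 -0.2  1.2] w 0.04966515682723286 j7 0.20253970229072937
```

>>> move_arm --steps '[{"dx": 0, "dy": -0.05, "dz": 1.7, "spin": 0}, {"dx": 0, "dy": 0, "dz": 1.7, "spin": 0}, {"dx": 0, "dy": 0, "dz": 1.7, "spin": 0}, {"dx": 0, "dy": 0, "dz": 0, "spin": 0}, {"dx": 0, "dy": 0, "dz": 0, "spin": 0}]'

```text
time: 10.4
ee_pos: [0.5326, 0.0138, 0.2333]
eef_rot: [0.518, 0.855, 0.0, 0.001]
ft_force: [0.8, 0.5, -0.3]
width: 0.0501
grip_force: 0.0
```

>>> move_arm --steps '[{"dx": 0, "dy": 0, "dz": 0, "spin": 0}, {"dx": 0, "dy": 0, "dz": 0, "spin": 0}, {"dx": 0, "dy": 0, "dz": 0, "spin": 0}, {"dx": 0, "dy": 0, "dz": 0, "spin": 0}, {"dx": 0, "dy": 0, "dz": 0, "spin": 0}, {"dx": 0, "dy": 0, "dz": 0, "spin": 0}]' --claw 0 --squeeze 20

```text
time: 11.0
ee_pos: [0.5329, 0.0142, 0.2321]
eef_rot: [0.517, 0.856, 0.001, 0.001]
ft_force: [7.1, 3.0, -4.6]
width: 0.0199
grip_force: 20.0
```

>>> move_arm --steps '[{"dx": 1, "dy": 0.05, "dz": 0, "spin": 0}, {"dx": 1, "dy": 0, "dz": 0, "spin": 0}, {"dx": 1, "dy": 0, "dz": 0, "spin": 0}, {"dx": 1, "dy": 0, "dz": 0, "spin": 0}, {"dx": 1, "dy": 0, "dz": 0, "spin": 0}, {"dx": 0, "dy": 0, "dz": 0, "spin": 0}]'

```text
time: 11.6
ee_pos: [0.5095, 0.06, 0.2321]
eef_rot: [0.517, 0.856, 0.002, 0.001]
ft_force: [5.0, 5.5, -3.5]
width: 0.0192
grip_force: 20.0
```

>>> move_arm --steps '[{"dx": 1, "dy": 0.05, "dz": 0, "spin": 0}, {"dx": 1, "dy": 0.05, "dz": 0, "spin": 0}, {"dx": 1, "dy": 0, "dz": 0, "spin": 0}, {"dx": 1, "dy": 0, "dz": 0, "spin": 0}, {"dx": 1, "dy": 0, "dz": 0, "spin": 0}, {"dx": 0.5, "dy": 0, "dz": 0, "spin": 0}, {"dx": 0, "dy": 0, "dz": 0, "spin": 0}]'

```text
time: 12.3
ee_pos: [0.4847, 0.1087, 0.2321]
eef_rot: [0.517, 0.856, 0.001, 0.0]
ft_force: [3.1, 5.5, -2.4]
width: 0.0192
grip_force: 20.0
```

>>> move_arm --steps '[{"dx": 0.3, "dy": 0, "dz": 0, "spin": 0}, {"dx": 0.2, "dy": 0, "dz": 0, "spin": 0}, {"dx": 0.2, "dy": 0, "dz": 0, "spin": 0}, {"dx": 0, "dy": 0, "dz": 0, "spin": 0}]'

```text
time: 12.7
ee_pos: [0.4826, 0.1126, 0.2321]
eef_rot: [0.518, 0.855, 0.001, 0.002]
ft_force: [11.1, -3.8, -7.0]
width: 0.0193
grip_force: 20.0
```

```bash
python3 snap.py top t3 "(0,.08,.05)"
```

```text
167 147
```

View pics/t3.png

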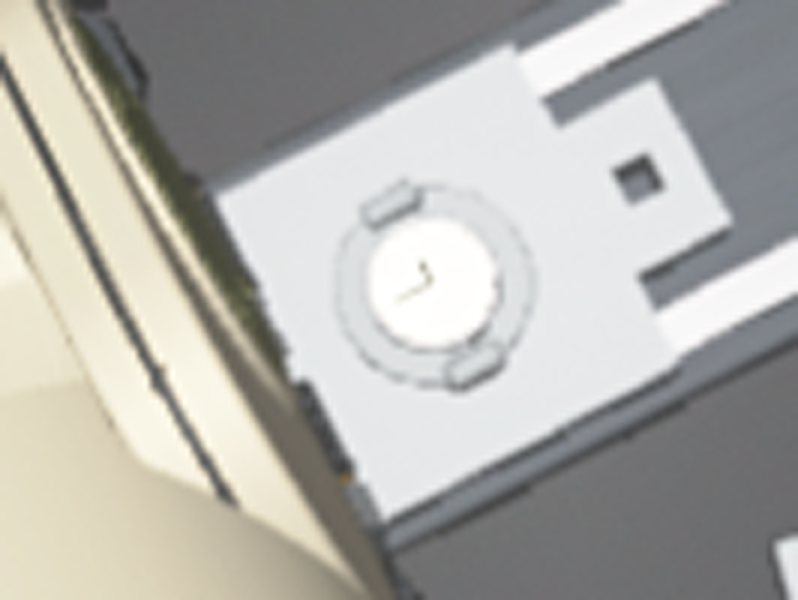

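The view shows the stage at the far end of its travel, with the arm hiding the knob. The tool has travelled 110.5 mm, and the force rose against the stop. I'll let go and lift.

>>> move_arm --steps '[{"dx": 0, "dy": 0, "dz": 0, "spin": 0}, {"dx": 0, "dy": 0, "dz": 0, "spin": 0}, {"dx": 0, "dy": 0, "dz": 0, "spin": 0}, {"dx": 0, "dy": 0, "dz": 0, "spin": 0}, {"dx": 0, "dy": 0, "dz": -2, "spin": 0}, {"dx": 0, "dy": 0, "dz": -3, "spin": 0}, {"dx": 0, "dy": 0, "dz": -4, "spin": 0}, {"dx": 0, "dy": 0, "dz": -4, "spin": 0}, {"dx": 0, "dy": 0, "dz": -4, "spin": 0}, {"dx": 0, "dy": 0, "dz": 0, "spin": 0}, {"dx": 0, "dy": 0, "dz": 0, "spin": 0}]' --claw 5

```text
time: 13.85
ee_pos: [0.4812, 0.1138, 0.4022]
eef_rot: [0.517, 0.856, 0.0, 0.001]
ft_force: [0.2, -0.4, -0.4]
width: 0.0501
grip_force: 0.0
```

```bash
python3 - <<'E'
from bench import imaging
import cv2
cv2.imwrite("pics/s4.png",cv2.resize(imaging.camera("scene")["img"][110:310,100:367,::-1],(800,600),interpolation=cv2.INTER_CUBIC))
E
```

```text
(no output)
```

View pics/s4.png

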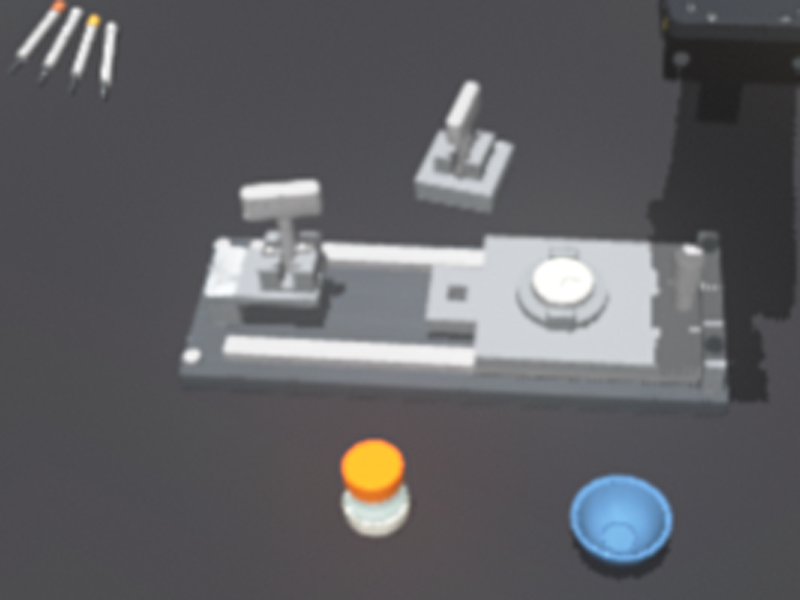

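The pin is up and turned at (283,200). The stage touches the end stop with the knob at (690,270), the spare pin is undisturbed at (465,150), and the gripper is clear.

```bash
python3 -c "
from bench import job;print(job.close_job())"
```

```text
the job is handed in; nothing more can be done
None
```

I parked the pin in its rest notch, slid the stage to the end stop, left the spare pin where it was, and handed the job in at about 14 s; no verdict was returned.

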